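Load the press shuttle and hold it out at the mark

TASK

Take the aluminium blank off the sloping yellow rack and stand it upright on one of its short thin edges, in the middle of the groove between the blue jaws of the shuttle carriage, and let go of it while the carriage is at home. Then take the red post and pull the carriage out against its spring until the red pointer is level with the green mark clip, and finish while holding it still there by the post, with the blank still standing free in its groove. Leave the green clip and everything else on the bench where they are.

Things in the scene. Friction and masses are not known exactly. Their poses are not given: they have to be found in the camera images.
- blank: (all lengths in mm) loose flat aluminium plate, 100 x 60 x 14, 0.18 to 0.30 kg, with three dark round marks along its middle. Starts lying flat on the sloping yellow rack. Origin: centre of one 100 x 60 face (the face on the rack at the start); x along the 100 length (at the start pointing up the slope), y along the 60 width, z through the 14 thickness, away from that face.
- ramp: fixed yellow sloping rack. Origin: centre of its foot at bench level; its x axis is the horizontal direction in which the slope rises, 35 degrees (0.61 rad). The slope is a bar only 36 wide, so the blank overhangs it by 12 on each side along its whole length; a lip across the lower end stops the blank sliding and stands 10 above the slope surface. Under the blank's centre the slope surface is 65 above the bench. The foot is 110 x 70 x 10.
- feeder: fixed shuttle feeder: dark bed 360 x 130 x 12 with two rods and a carriage between a tall grey block at the back (x 130 to 160, 85 high) and a low one at the front (x -157 to -179, 48 high). Origin: on the bed's underside at bench level. Its x axis runs along the rods towards the tall block; y across the bed. The carriage is pulled out along -x.
- carriage (a joint): travel of the carriage in m: 0 = home (where the spring draws it), growing as it is pulled out along the feeder's -x; the end stop is at 0.100. A return spring pulls it home with 3 N at 0 and 60 N/m more on top (7 N at 0.07); let go, it runs back.
- grip (a point): where to pinch the red post: a point on its axis, 96 above the bench, 16 below its top. The post is upright, square, 24 x 24, sides parallel to the feeder's axes, rigid with the carriage, from 36 to 112 above the bench, 85 from the groove centre towards the feeder's -x; axes as the feeder's
- pointer (a point): tip of the thin red pointer that sticks out of the carriage on its +y side, level with the groove centre, 60 from the feeder's centre line
- band (a point): middle of the green mark clip on the scale beside the bed's +y edge (block 12 along the feeder's x, 18 wide, top 32 above the bench); axes as the feeder's. The clip stays put. Its place on the scale differs from run to run: it lies 45 to 85 from the home position of the pointer, towards -x. The pointer is at the mark when it has the same feeder x as this point.
- groove (a point): centre of the floor of the groove on the carriage, 36 above the bench; axes as the feeder's. The groove runs across the carriage (along y) between two blue jaws 70 long; it is 19 wide along x, 28 deep and open at both ends. Flared lips on the jaws guide a plate in; they end 35 above the groove floor.
- pliers: bystander, to be left alone: pair of pliers, red handles, lying flat, about 190 long, 16 high (mm)
- screwdriver: bystander, to be left alone: screwdriver lying on the bench (mm)
- oiler: bystander, to be left alone: yellow plastic bottle, diameter 48, 120 high, standing (mm)
- collar: bystander, to be left alone: steel ring, outer diameter 40, 16 high (mm)
- die: bystander, to be left alone: dark steel die block 60 x 50 x 30 with a round boss, 42 high in all (mm)
- punch: bystander, to be left alone: brass stepped punch, diameter 28, 60 high, standing (mm)

How it is judged:
By the outcome, as a careful person would: the job done as asked, in the order asked, and still so for the second after the job is handed in, while the arm keeps its last pose, push and grip.
It also fails if it takes over 48 s, if anything falls off the work surface, if the arm or the gripper's body presses on something with over 40 N, if the wrist force passes 120 N, or if a joint passes its speed limit or range.

ROBOT

A 7-joint arm with a two-finger parallel gripper is mounted at the origin on the work surface. World frame = base frame: x ahead of the robot, y to its left, z up, the work surface at z = 0. Lengths are in m, angles in rad, forces in N, time in s.
With the tool pointing down it reaches from about 0.4 to 0.85 m from the base axis. Payload 4.5 kg.
Tool frame: the origin (TCP) lies between the finger pads; the fingertips stand 14 mm ahead of it and the grasp point (between the pads) lies 5 mm behind it; z points along the fingers, y is the line along which they close (so a half turn about z gives the same grasp; the last joint's range is limited). The gripper opens to 85 mm and grips with 20 to 120 N. Pads are 22 mm wide; open, the fingers measure 114 mm over their backs; the gripper's body (76 mm by 85 mm) begins 54 mm behind the grasp point. The pads swing forward as they close: fully open they stand 13 mm farther back than shut.
Start: joints at [-1.186, 0.689, -0.195, 1.565, 0.157, 0.902, -0.215], TCP at [0.215, 0.587, 0.245] pointing down, gripper open.
Joint ranges: [-3.01, 3.01], [-0.46, 2.08], [-1.47, 1.51], [0.13, 2.56], [-1, 4.14], [0.04, 2.09], [-2.66, 2.66]. Speed limits (rad/s): [2.57, 2.57, 3.14, 3.14, 3.14, 3.14, 3.14].

INTERFACE

Orientations are given as a 3x3 rotation matrix whose columns are the frame's x, y, z axes.
In Python, from bench import r, capture gives the robot as it stands.
- The arm moves only by the tool carry_out, never from a script. Its argument "motion" is a list of rows, each a list of 7 numbers: the shift along the tool's x, y, z in cm, then the turn, a rotation vector about the tool's x, y, z in degrees, then the finger opening in cm, from 0 to 8.54. In form: [[tx, ty, tz, rx, ry, rz, hand], ...]. A call has 1 to 10 rows; each row shifts and turns the commanded pose from where the row before left it, along the tool's axes as they then stand; what a row does not reach is not made up. A row lasts 1/8 s, in which the tool goes at most 62.5 mm and 10.7 degrees, less where a joint would pass 70% of its speed; a pose out of reach is approached as far as the arm can. A call is refused whole if a number of a shift passes 6.25 or a number of a turn 10.7, either way. A call with a gripper value outside its range is refused whole. The fingers move at their own pace and stop on an object; "squeeze" is the grip in N (left out, the last holds). Time passes only in rows, so rows that do not move let the fingers close. It gives the time, the measured TCP pose, the force, the opening and the grip force at its end, in the units of the state.
- r.get_state(): the state, without advancing time (a new reading comes with each control period).
- capture(name): name is "scene" or "top"; returns a dict with "color" (480x640x3 uint8, red, green, blue), "range_z" (480x640 float32, m along the optical axis (not along the pixel's ray), 0 where there is no reading), "K" (3x3 intrinsics, pixels), "rvec" (rotation vector, rad) and "tvec" (3), from world to camera coordinates, as OpenCV has them. Camera axes: x right, y down, z forward; pixel columns grow to the right and rows downward; lengths in m; the calibration is good to about 2 mm. A picture is of the moment at which its call begins.
- r.finish_job(): hands the job in; it is judged then, once.
The state is a dict: "time": time; "qpos": joint angles; "qd": joint speeds; "effort": joint torques, N m; "position": TCP position; "eef_rot": TCP orientation; "force": force on the tool from outside, world axes, zero at the start; "ft_torque": the same for the moment, N m; "gripper_width": opening from 0.0 (shut) to 1.0 (fully open); "grasp_force": force on a finger pad.
Only numpy, scipy, OpenCV 4.12 (cv2) and the standard library are available. Lean on these libraries where they do the work, as an engineer would, in place of code of your own. Each camera call takes 0.05 s, during which the arm holds its last target. There are 200 camera calls.

## Working session

There is one attempt and no reset: what is moved stays moved. The work goes in short steps, Python scripts to look and compute and a tool call to move; the robot and the scene stay as the last step left them, time stands still between calls to the robot, and variables do not carry over. Pictures are saved under pics/ and viewed, at most 14 in all, crops included, and the job is handed in when it is done.

Besides the shell and the picture viewer there is one more tool, called after "Request:" as a command line: name --pt "numbers of a row" for each row, then --argument value for the rest. carry_out: Moves the arm, as the interface text tells. Its arguments: {"type":"object","properties":{"motion":{"type":"array"},"squeeze":{"type":"number"}},"required":["motion"]}

```bash
ls; mkdir -p pics; python3 - <<'E'
from bench import r,capture
import cv2,numpy as np
s=r.get_state();print(s)
for n in("scene","top"):
    c=capture(n);cv2.imwrite(f"pics/{n}0.png",c["color"][:,:,::-1]);np.savez(f"{n}0.npz",**c)
    R=cv2.Rodrigues(np.array(c["rvec"]))[0];print(n,c["K"],(-R.T@np.ravel(c["tvec"])))
E
```

```text
pics
{'time': 0.0, 'qpos': array([-1.18618755,  0.68997835, -0.19453722,  1.56638034,  0.15732131,
        0.90249433, -0.21511373]), 'qd': array([ 0.00107355, -0.00054413,  0.00111036, -0.00127377,  0.00125579,
       -0.00048811, -0.00106043]), 'effort': array([ 3.04304967e-05, -5.39600122e+01, -1.26651116e+00, -1.58544391e+01,
        9.20622231e-03,  9.53092152e-03,  2.27922794e-05]), 'position': array([0.2146061 , 0.58631964, 0.24447846]), 'eef_rot': array([[-9.39131637e-01,  3.43557141e-01, -5.08324570e-04],
       [ 3.43557489e-01,  9.39129934e-01, -1.79379554e-03],
       [-1.38888449e-04, -1.85924886e-03, -9.99998262e-01]]), 'force': array([-0.03060839,  0.45296757, -0.51011271]), 'ft_torque': array([-0.03755822,  0.05755837, -0.00727155]), 'grasp_force': 0.0, 'gripper_width': 1.0006980533603345}
scene [[585.89789891   0.         324.27210685]
 [  0.         585.89789891 230.11871347]
 [  0.           0.           1.        ]] [1.19613924 0.72895603 0.82774753]
top [[455.24328842   0.         314.12573116]
 [  0.         455.24328842 237.67448748]
 [  0.           0.           1.        ]] [ 0.42813145 -0.01845295  1.12565801]
```

View pics/scene0.png

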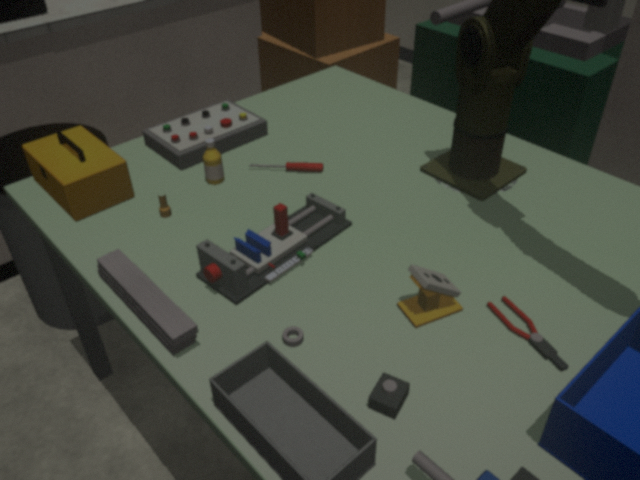

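View pics/top0.png

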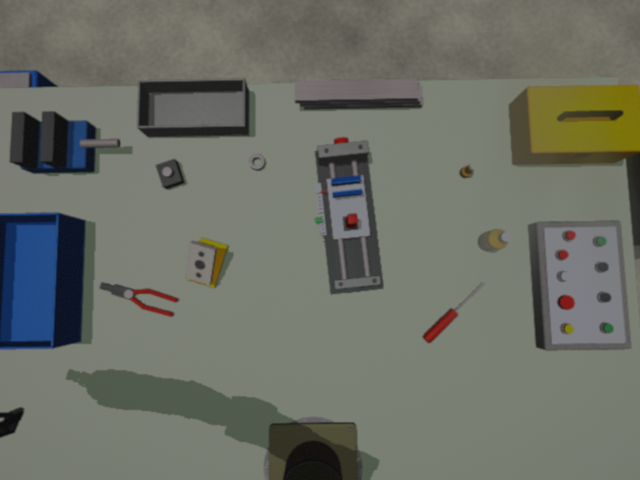

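The scene view shows the feeder centred at about (275,245), the blank on its rack at (432,282), and the green clip at (305,252). In the top view the rack and blank are at (203,263), the feeder runs from (342,145) to (356,285), the post is at (351,220), the blue jaws at (347,187), and the clip at (320,220).

```bash
cat > h.py <<'E'
import numpy as np,cv2
def load(n):
    c=dict(np.load(n+".npz")); c["R"]=cv2.Rodrigues(c["rvec"])[0]; c["t"]=np.ravel(c["tvec"]); return c
def cloud(c):
    v,u=np.mgrid[:480,:640]; z=c["range_z"]
    p=np.stack([(u-c["K"][0,2])/c["K"][0,0]*z,(v-c["K"][1,2])/c["K"][1,1]*z,z],-1)
    return (p-c["t"])@c["R"]
def ray(c,uv,h):
    d=c["R"].T@np.linalg.inv(c["K"])@np.array([uv[0],uv[1],1.]); o=-c["R"].T@c["t"]
    return o+d*(h-o[2])/d[2]
def proj(c,p): return cv2.projectPoints(np.atleast_2d(np.asarray(p,float)),c["rvec"],c["tvec"],c["K"],None)[0][:,0]
def mask(c,lo,hi,box=None):
    m=cv2.inRange(cv2.cvtColor(c["color"],cv2.COLOR_RGB2HSV),lo,hi)
    if box: k=np.zeros_like(m);x0,y0,x1,y1=box;k[y0:y1,x0:x1]=1;m=m*k
    return m
def blobs(m,amin=4):
    n,l,s,ce=cv2.connectedComponentsWithStats(m,connectivity=8)
    return [(ce[i].round(1),s[i]) for i in range(1,n) if s[i][4]>=amin],l
E
python3 - <<'E'
from h import *
for n,boxes in(("top0",dict(f=(305,130,390,300),r=(180,230,235,295))),("scene0",dict(f=(190,185,355,305),r=(390,255,470,330)))):
    c=load(n);P=cloud(c);print(n)
    for nm,lo,hi in(("blue",(105,120,40),(130,255,255)),("red",(0,120,60),(8,255,255)),("red2",(172,120,60),(180,255,255)),("green",(50,110,50),(80,255,255))):
        m=mask(c,lo,hi,boxes["f"])
        b,l=blobs(m)
        for ce,s in b:
            print(nm,ce,s,P[int(ce[1]),int(ce[0])].round(4), cv2.minAreaRect(np.argwhere(l==l[int(ce[1]),int(ce[0])])[:,::-1].astype(np.float32)) if l[int(ce[1]),int(ce[0])] else '')
    x0,y0,x1,y1=boxes["r"]; 
    hsv=cv2.cvtColor(c["color"],cv2.COLOR_RGB2HSV)
    sub=np.zeros((480,640),bool);sub[y0:y1,x0:x1]=1
    b=sub&(P[...,2]>.045)&(P[...,2]<.14)&(hsv[...,1]<90)
    Q=P[b];ce=Q.mean(0);U,S,V=np.linalg.svd(Q-ce,full_matrices=False);res=(Q-ce)@V[2]
    k=abs(res)<.004;ce=Q[k].mean(0);V=np.linalg.svd(Q[k]-ce,full_matrices=False)[2]
    nrm=V[2]*np.sign(V[2,2]);print("blank n",k.sum(),len(Q),ce.round(4),nrm.round(3),"slope",np.degrees(np.arccos(nrm[2])),"std",((Q[k]-ce)@V[2]).std())
    up=np.array([-nrm[0],-nrm[1],0]);up/=np.linalg.norm(up);xa=up-nrm*(up@nrm);xa/=np.linalg.norm(xa);ya=np.cross(nrm,xa)
    a=(Q[k]-ce);A=np.c_[a@xa,a@ya].astype(np.float32);print("x",xa.round(3),"y",ya.round(3),cv2.minAreaRect(A),np.percentile(A,[1,99],0))
E
```

```text
top0
blue [345.9 179.7] [332 175  29  10 206] [ 0.6742 -0.0866  0.0717] ((345.96533203125, 179.65347290039062), (7.2637715339660645, 28.657072067260742), 84.2894058227539)
blue [347.1 192.8] [333 190  29   7 136] [ 0.6434 -0.0908  0.0696] ((347.0914611816406, 192.8231658935547), (4.748555660247803, 28.27047348022461), 83.6598129272461)
red [341.  139.9] [335 137  13   6  62] [ 0.7722 -0.0794  0.0686] ((341.0, 139.5), (5.0, 12.0), 90.0)
red [324. 191.] [322 190   5   3  13] [ 0.6545 -0.0373  0.0319] ((324.0, 191.0), (2.0, 4.0), 90.0)
red [351.6 219.2] [346 214  12  11  99] [ 0.5727 -0.0953  0.1144] ((351.5384826660156, 219.19232177734375), (10.001924514770508, 10.394155502319336), 78.69007110595703)
green [318.5 219.7] [316 218   6   5  24] [ 0.5854 -0.0216  0.0343] ((318.5, 220.0), (4.0, 5.0), 90.0)
blank n 914 993 [0.4809 0.251  0.0791] [-0.544  0.163  0.823] slope 34.58833805898806 std 0.001572057860522747
x [ 0.789 -0.236  0.568] y [0.287 0.958 0.   ] ((-0.002041194587945938, 0.00017304904758930206), (0.0606103278696537, 0.10371282696723938), 89.29412841796875) [[-0.05204939 -0.02
[... 673 characters left out ...]
0078, 269.7600402832031), (14.80000114440918, 11.199999809265137), 53.13010025024414)
red [271.2 265.2] [269 264   5   4  10] [ 0.6543 -0.0372  0.0305] ((271.2500305175781, 265.2500305175781), (4.949747085571289, 1.4142134189605713), 45.0)
green [300.  253.7] [297 252   7   5  18] [ 0.5858 -0.0238  0.0322] ((299.75, 253.75), (6.363960266113281, 2.8284268379211426), 45.0)
blank n 563 836 [0.4862 0.2572 0.0775] [-0.483  0.225  0.846] slope 32.19480921653009 std 0.0021069546767463624
x [ 0.767 -0.358  0.533] y [0.422 0.906 0.   ] ((-0.0039871856570243835, -0.005308900028467178), (0.10342185944318771, 0.06390217691659927), 5.993032455444336) [[-0.05401997 -0.03642414]
 [ 0.04744811  0.02975792]]
```

```bash
python3 - <<'E'
from h import *
t=load("top0")["color"][125:305,170:400,::-1];s=load("scene0")["color"][185:335,190:480,::-1]
a=cv2.resize(t,None,fx=2.6,fy=2.6,interpolation=cv2.INTER_CUBIC);cv2.imwrite("pics/tc.png",a)
a=cv2.resize(s,None,fx=2.7,fy=2.7,interpolation=cv2.INTER_CUBIC);cv2.imwrite("pics/sc.png",a)
E
```

```text
(no output)
```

View pics/tc.png

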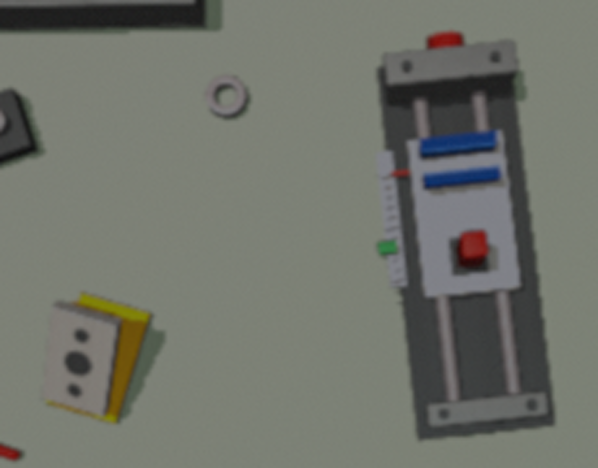

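View pics/sc.png

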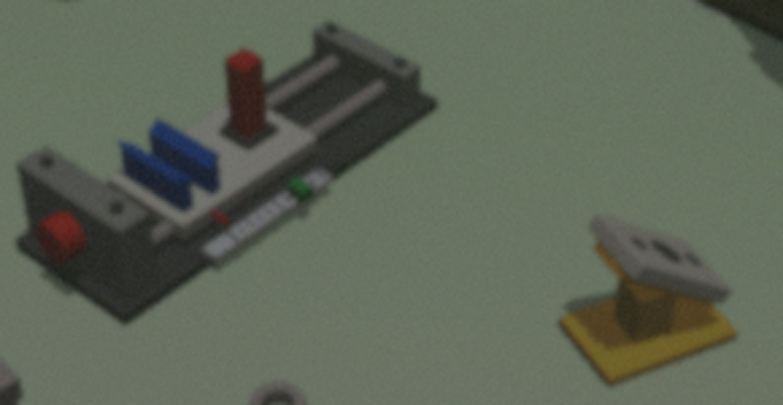

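The enlarged top crop shows the slope rising away from the robot, the blank's marks at (80,362), the jaws at (457,145) and (462,178), the pointer at (400,173) and the clip at (387,247). In the enlarged scene crop the post top is at (245,60), the pointer at (218,215) and the clip at (300,187).

Plan: grip across the 60 mm width with the tool between the downslope and plate-normal directions. Pitching it then makes the plate vertical with the tool nearly pointing down.

```bash
cat >> h.py <<'E'
from scipy.linalg import logm,expm
from scipy.spatial.transform import Rotation as Ro
PHI=np.radians(65)
def T(R,p): M=np.eye(4);M[:3,:3]=R;M[:3,3]=p;return M
def rows(A,B):
    D=np.linalg.inv(A)@B
    ang=np.degrees(np.linalg.norm(Ro.from_matrix(D[:3,:3]).as_rotvec()));n=int(max(1,np.ceil(max(np.linalg.norm(D[:3,3])/.06,ang/10))))
    d=expm(np.real(logm(D))/n); print("n",n,"row",(d[:3,3]*100).round(2).tolist(),np.degrees(Ro.from_matrix(d[:3,:3]).as_rotvec()).round(2).tolist())
def tool(xp,n):   # plate x axis, plate normal -> tool R
    z=-np.cos(PHI)*n-np.sin(PHI)*xp;y=np.cross(n,xp);return np.c_[np.cross(y,z),y,z]
E
python3 - <<'E'
from h import *
c=load("top0");P=cloud(c)
m=(P[...,2]>.006)&(P[...,2]<.02);k=np.zeros_like(m);k[130:300,310:390]=1;m&=k
hsv=cv2.cvtColor(c["color"],cv2.COLOR_RGB2HSV);m&=hsv[...,2]<90
n,l,s,_=cv2.connectedComponentsWithStats(m.astype(np.uint8));i=1+np.argmax(s[1:,4])
Q=P[m][:,:2];print("bed",cv2.minAreaRect((Q*1000).astype(np.float32)),len(Q))
# edge fits: leftmost/rightmost dark px per row, cast on z=.012
L=[];Rr=[]
for v in range(200,285,3):
    u=np.where(m[v])[0]
    if len(u)>3: L.append(ray(c,(u.min(),v),.012));Rr.append(ray(c,(u.max(),v),.012))
for E in(L,Rr):
    E=np.array(E);f=cv2.fitLine((E[:,:2]*1000).astype(np.float32),cv2.DIST_HUBER,0,.01,.01).ravel();print("edge",f, np.degrees(np.arctan2(f[1],f[0])))
# low block & tall block tops: rect
for nm,lo,hi,b in(("low",.04,.055,(325,270,390,300)),("tall",.078,.095,(310,135,380,165))):
    k=np.zeros_like(m);k[b[1]:b[3],b[0]:b[2]]=1;q=P[k&(P[...,2]>lo)&(P[...,2]<hi)];print(nm,cv2.minAreaRect((q[:,:2]*1000).astype(np.float32)),q.mean(0))
k=np.zeros_like(m);k[205:230,335:365]=1;q=P[k&(P[...,2]>.105)];print("post",q.mean(0),len(q),cv2.minAreaRect((q[:,:2]*1000).astype(np.float32)))
print("jaw rays",ray(c,(345.9,179.7),.068),ray(c,(347.1,192.8),.068),"post ray",ray(c,(351.6,219.2),.11),"ptr",ray(c,(322,191),.03),"clip",ray(c,(318.5,219.7),.031))
s=load("scene0");print("scene clip",ray(s,(300,253.5),.029),"ptr",ray(s,(272,265.5),.03),"post",ray(s,(279.8,207),.112))
E
```

```text
bed ((589.5916137695312, -96.93274688720703), (359.33233642578125, 130.7978057861328), 5.131397247314453) 3249
edge [ 9.985464e-01  5.389895e-02  5.304561e+02 -4.134569e+01] 3.0896792
edge [ 9.9595827e-01  8.9816988e-02  5.2917340e+02 -1.6557433e+02] 5.1530786
low ((432.5415344238281, -111.77689361572266), (21.941143035888672, 109.38019561767578), 5.235929012298584) [ 0.43253987 -0.11155787  0.04891725]
tall ((744.2120971679688, -83.13072204589844), (31.49339485168457, 119.59656524658203), 4.910621166229248) [ 0.74281737 -0.08294933  0.08552723]
post [ 0.56803686 -0.09496923  0.15678425] 113 ((505.21002197265625, -67.9176025390625), (28.043825149536133, 181.01095581054688), 66.11668395996094)
jaw rays [ 0.67328749 -0.08894759  0.068     ] [ 0.64178435 -0.09107297  0.068     ] post ray [ 0.5728055  -0.09694713  0.11      ] ptr [ 0.65495999 -0.03246102  0.03      ] clip [ 0.58414646 -0.02275533  0.031     ]
scene clip [ 0.58443059 -0.02557419  0.029     ] ptr [ 0.65345689 -0.03493102  0.03      ] post [ 0.57763371 -0.09498657  0.112     ]
```

```bash
cat >> h.py <<'E'
YF=np.radians(5.13);FX=np.array([np.cos(YF),np.sin(YF),0]);FY=np.array([-np.sin(YF),np.cos(YF),0]);Z=np.array([0,0,1.])
ORG=np.array([.5998,-.0965,0]);GR=ORG+.0595*FX+.036*Z
yw=np.radians(-16.6);h=np.array([np.cos(yw),np.sin(yw),0]);s35=np.radians(35)
XP=h*np.cos(s35)+Z*np.sin(s35);N=-h*np.sin(s35)+Z*np.cos(s35)
RP=tool(XP,N);RQ=tool(Z,-FX)
C=np.array([.4832,.2504,.0712]);GP=C+.022*XP
TG=GP+.005*RP[:,2]
E
python3 - <<'E'
from h import *
from bench import r
s=r.get_state();A=T(s["eef_rot"],s["position"]);print(RP.round(3),RQ.round(3),TG)
rows(A,T(RP,TG-.1*RP[:,2]))
E
```

```text
[[-0.83   0.286 -0.479]
 [ 0.247  0.958  0.143]
 [ 0.5    0.    -0.866]] [[-0.903 -0.089  0.421]
 [-0.081  0.996  0.038]
 [-0.423  0.    -0.906]] [0.49807446 0.24596573 0.07948855]
n 9 row [-4.87, -2.56, -0.24] [0.09, 3.33, -0.38]
```

Request:
carry_out --pt "-4.9 -2.6 -0.2 0 3.3 -0.4 8.54" --pt "-4.9 -2.6 -0.2 0 3.3 -0.4 8.54" --pt "-4.9 -2.6 -0.2 0 3.3 -0.4 8.54" --pt "-4.9 -2.6 -0.2 0 3.3 -0.4 8.54" --pt "-4.9 -2.6 -0.2 0 3.3 -0.4 8.54" --pt "-4.9 -2.6 -0.2 0 3.3 -0.4 8.54" --pt "-4.9 -2.6 -0.2 0 3.3 -0.4 8.54" --pt "-4.9 -2.6 -0.2 0 3.3 -0.4 8.54" --pt "-4.9 -2.6 -0.2 0 3.3 -0.4 8.54" --pt "0 0 0 0 0 0 8.54" --squeeze 60

```text
time: 1.35
position: [0.5501, 0.222, 0.1572]
eef_rot: [[-0.831, 0.296, -0.471], [0.253, 0.955, 0.154], [0.495, 0.008, -0.869]]
force: [-0.8, 0.5, 0.2]
gripper_width: 0.999
grasp_force: 0.0
```

```bash
cat > st.py <<'E'
import sys
from h import *
from bench import r
def rep(R,p,back=0):
    s=r.get_state();print(s["time"],s["position"].round(4),s["force"].round(1),"w",round(s["gripper_width"],3),"gf",round(s["grasp_force"],1),"q",s["qpos"].round(2))
    rows(T(s["eef_rot"],s["position"]),T(R,np.asarray(p)-back*R[:,2]))
E
python3 - <<'E'
from st import *
rep(RP,TG,.1);rep(RP,TG)
E
```

```text
1.35 [0.5501 0.222  0.1572] [-0.8  0.5  0.2] w 0.999 gf 0.0 q [-0.11  1.   -0.43  1.32  0.02  1.27  0.84]
n 1 row [1.03, 0.81, -0.43] [0.73, 0.31, -0.31]
1.35 [0.5501 0.222  0.1572] [-0.8  0.5  0.2] w 0.999 gf 0.0 q [-0.11  1.   -0.43  1.32  0.02  1.27  0.84]
n 2 row [0.53, 0.36, 4.78] [0.37, 0.16, -0.16]
```

Request:
carry_out --pt "1.0 0.8 -0.4 0.7 0.3 -0.3 8.54" --pt "0 0 3.5 0 0 0 8.54" --pt "0 0 2.5 0 0 0 8.54" --pt "0 0 2.0 0 0 0 8.54" --pt "0 0 2.0 0 0 0 8.54" --pt "0 0 0 0 0 0 8.54"

```text
time: 2.1
position: [0.4922, 0.256, 0.0849]
eef_rot: [[-0.834, 0.271, -0.481], [0.231, 0.962, 0.143], [0.502, 0.009, -0.865]]
force: [-0.2, -0.4, -0.5]
gripper_width: 0.998
grasp_force: 0.0
```

```bash
python3 - <<'E'
from st import *
from bench import capture
rep(RP,TG)
c=capture("scene");cv2.imwrite("pics/p1.png",cv2.resize(c["color"][200:360,350:510,::-1],None,fx=3.5,fy=3.5,interpolation=cv2.INTER_CUBIC))
E
```

```text
2.1 [0.4922 0.256  0.0849] [-0.2 -0.4 -0.5] w 0.998 gf 0.0 q [-0.16  1.05 -0.44  1.5   0.03  1.04  0.81]
n 1 row [-0.99, -0.81, 0.04] [-0.0, -0.13, 0.99]
```

View pics/p1.png

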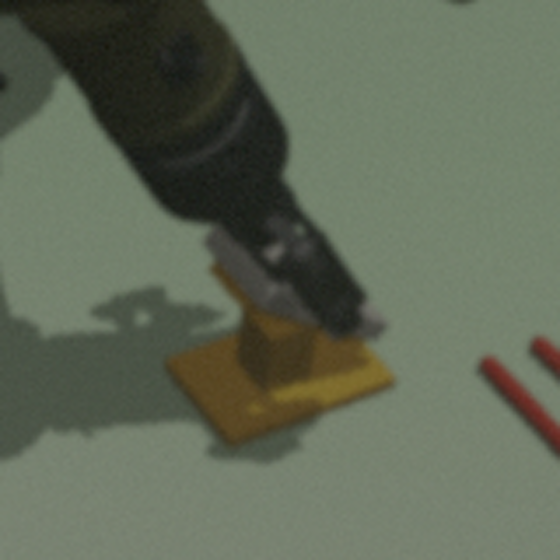

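The crop shows the near finger at (330,300), alongside the plate's long edge and clear of the rack. The earlier reading was still lagging when I corrected from it, so I undo that offset.

Request:
carry_out --pt "-1.0 -0.8 0 0 0 1.0 8.54" --pt "0 0 0 0 0 0 8.54" --pt "0 0 0 0 0 0 8.54"

```text
time: 2.52
position: [0.5016, 0.243, 0.0792]
eef_rot: [[-0.829, 0.292, -0.478], [0.253, 0.956, 0.145], [0.499, -0.0, -0.866]]
force: [0.4, 0.0, 0.6]
gripper_width: 1.002
grasp_force: 0.0
```

```bash
python3 - <<'E'
from st import *
rep(RP,TG)
E
```

```text
2.525 [0.5016 0.243  0.0792] [0.4 0.  0.6] w 1.002 gf 0.0 q [-0.15  1.06 -0.43  1.48  0.03  1.05  0.81]
n 1 row [0.38, 0.18, 0.18] [0.17, 0.05, -0.33]
```

Request:
carry_out --pt "0.3 0.15 0.1 0.2 0 -0.3 8.54" --pt "0 0 0 0 0 0 8.54" --pt "0 0 0 0 0 0 5.0" --pt "0 0 0 0 0 0 5.0" --pt "0 0 0 0 0 0 5.0" --pt "0 0 0 0 0 0 5.0" --pt "0 0 0 0 0 0 5.0" --pt "0 0 0 0 0 0 5.0" --squeeze 70

```text
time: 3.52
position: [0.4989, 0.2459, 0.08]
eef_rot: [[-0.83, 0.285, -0.479], [0.247, 0.958, 0.142], [0.499, -0.0, -0.866]]
force: [2.1, 0.0, 5.9]
gripper_width: 0.693
grasp_force: 75.4
```

```bash
python3 - <<'E'
from st import *
rep(RP,TG)
E
```

```text
3.525 [0.4989 0.2459 0.08  ] [2.1 0.  5.9] w 0.693 gf 75.4 q [-0.15  1.06 -0.43  1.49  0.03  1.04  0.81]
n 1 row [0.05, -0.02, 0.08] [-0.03, 0.05, 0.02]
```

Request:
carry_out --pt "0.9 0 -0.8 0 0 0 5.0" --pt "1.0 0 -1.7 0 0 0 5.0" --pt "1.5 0 -2.6 0 0 0 5.0" --pt "2.0 0 -3.5 0 0 0 5.0" --pt "2.0 0 -3.5 0 0 0 5.0" --pt "0 0 0 0 0 0 5.0" --pt "0 0 0 0 0 0 5.0" --pt "0 0 0 0 0 0 5.0"

```text
time: 4.53
position: [0.4943, 0.2461, 0.2201]
eef_rot: [[-0.829, 0.285, -0.481], [0.248, 0.959, 0.14], [0.501, -0.003, -0.865]]
force: [0.2, -0.5, -3.5]
gripper_width: 0.69
grasp_force: 75.4
```

```bash
python3 - <<'E'
from st import *
# blank centre at 22 along xp from grasp; target: bottom edge at groove floor+h
TQ=lambda hh: GR+(.05+.022+hh)*Z+.005*RQ[:,2]
print(TQ(0));rep(RQ,TQ(.12))
from bench import capture
for n in("scene","top"):
    c=capture(n);np.savez(n+"1.npz",**c)
a=np.hstack([cv2.resize(load("scene1")["color"][120:330,300:510],(400,400)),cv2.resize(load("top1")["color"][150:310,150:310],(400,400))]);cv2.imwrite("pics/l1.png",a[:,:,::-1])
E
```

```text
[ 0.66116629 -0.09099082  0.10346846]
4.525 [0.4943 0.2461 0.2201] [ 0.2 -0.5 -3.5] w 0.69 gf 75.4 q [-0.14  0.87 -0.46  1.44 -0.02  1.27  0.77]
n 7 row [-3.07, -4.49, -0.53] [0.12, -7.78, -3.22]
```

View pics/l1.png

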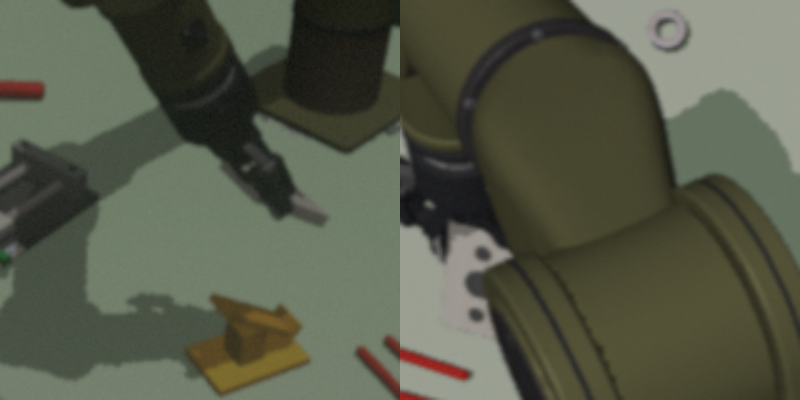

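The blank is held: it shows at (310,205) in the left half, and the rack below is empty. Next I pitch it upright above the groove.

Request:
carry_out --pt "-3.1 -4.5 -0.5 0.1 -7.8 -3.2 5.0" --pt "-3.1 -4.5 -0.5 0.1 -7.8 -3.2 5.0" --pt "-3.1 -4.5 -0.5 0.1 -7.8 -3.2 5.0" --pt "-3.1 -4.5 -0.5 0.1 -7.8 -3.2 5.0" --pt "-3.1 -4.5 -0.5 0.1 -7.8 -3.2 5.0" --pt "-3.1 -4.5 -0.5 0.1 -7.8 -3.2 5.0" --pt "-3.1 -4.5 -0.5 0.1 -7.8 -3.2 5.0" --pt "0 0 0 0 0 0 5.0" --pt "0 0 0 0 0 0 5.0" --pt "0 0 0 0 0 0 5.0"

```text
time: 5.88
position: [0.6632, -0.0895, 0.2218]
eef_rot: [[-0.901, -0.09, 0.424], [-0.079, 0.996, 0.042], [-0.426, 0.004, -0.905]]
force: [0.1, 0.3, -1.4]
gripper_width: 0.692
grasp_force: 76.2
```

```bash
cat >> h.py <<'E'
TQ=lambda hh: GR+(.05+.022+hh)*Z+.005*RQ[:,2]
E
python3 - <<'E'
from st import *
rep(RQ,TQ(.12))
from bench import capture
c=capture("scene");np.savez("scene2.npz",**c);cv2.imwrite("pics/s2.png",cv2.resize(c["color"][100:290,170:360,::-1],(600,600),interpolation=cv2.INTER_CUBIC))
c=load("scene2");P=cloud(c)
q0=proj(c,TQ(.12));print(q0)
E
```

```text
5.875 [ 0.6632 -0.0895  0.2218] [ 0.1  0.3 -1.4] w 0.692 gf 76.2 q [ 0.3   0.66 -0.32  1.88  0.57  0.22  1.22]
n 1 row [0.12, -0.13, -0.25] [0.21, 0.24, -0.08]
[[244.3804519  177.69581883]]
```

View pics/s2.png

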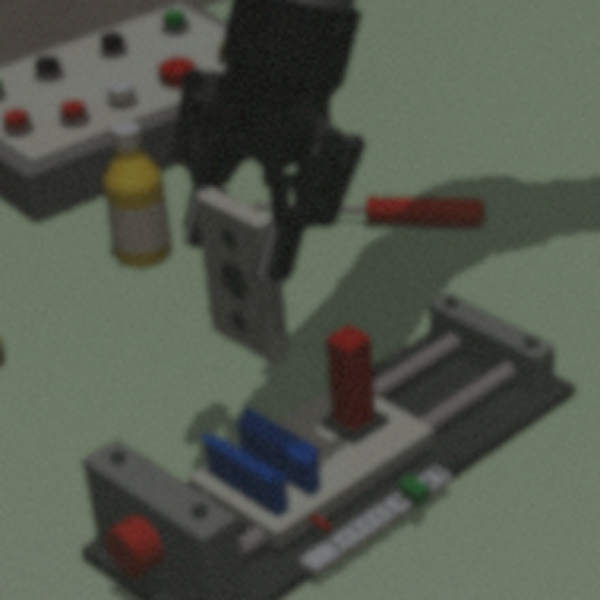

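The crop shows the blank upright between the fingers, with its visible face from (200,190) to (285,360). The jaws are below it at (245,470) and (280,450).

```bash
cat >> h.py <<'E'
def plate(c,box,G):
    """fit visible face; G approx plate centre"""
    P=cloud(c);x0,y0,x1,y1=box;k=np.zeros((480,640),bool);k[y0:y1,x0:x1]=1
    hsv=cv2.cvtColor(c["color"],cv2.COLOR_RGB2HSV)
    d=P-G;m=k&(abs(d@FX)<.02)&(abs(d@FY)<.033)&(abs(d[...,2])<.056)
    Q=P[m]
    for _ in range(3):
        ce=Q.mean(0);V=np.linalg.svd(Q-ce,full_matrices=False)[2];n=V[2]*np.sign(V[2]@FX);Q=Q[abs((Q-ce)@n)<.004]
    print("face ce f:",((ce-ORG)@FX).round(4),((ce-ORG)@FY).round(4),ce[2].round(4),"N",len(Q),"n in f:",(n@FX).round(3),(n@FY).round(3),n[2].round(3))
    print(" y range",np.percentile((Q-ORG)@FY,[1,50,99]).round(4),"z range",np.percentile(Q[:,2],[1,99]).round(4), "face x at z range", )
    return Q
E
python3 - <<'E'
from h import *
c=load("scene2");G=np.array([.6632,-.0895,.2218])-.005*RQ[:,2]-.022*Z
print("expected centre f",(G-ORG)@FX,(G-ORG)@FY,G[2])
Q=plate(c,(225,150,275,220),G)
# lower part only
m=Q[:,2]<.20
for a,b in((.15,.165),(.165,.18),(.18,.195),(.195,.21),(.21,.225),(.225,.24),(.24,.26)):
    k=(Q[:,2]>a)&(Q[:,2]<b);q=Q[k]-ORG
    if k.sum()>5: print(a,k.sum(),np.median(q@FX).round(4),np.percentile(q@FY,[3,97]).round(4))
E
```

```text
expected centre f 0.06165886330640893 0.0013029982993269127 0.20433153893518324
face ce f: 0.0677 0.0038 0.2046 N 828 n in f: 1.0 0.007 0.014
 y range [-0.028   0.0042  0.0337] z range [0.1542 0.2536] face x at z range
0.15 96 0.0681 [-0.0239  0.0326]
0.165 120 0.068 [-0.0244  0.0334]
0.18 127 0.068 [-0.0237  0.0328]
0.195 133 0.068 [-0.0239  0.0331]
0.21 105 0.068 [-0.028   0.0241]
0.225 120 0.068 [-0.0285  0.0309]
0.24 127 0.0671 [-0.025   0.0323]
```

```bash
python3 - <<'E'
from st import *
rep(RQ,TQ(.045)-.001*FY)
c=load("scene2");P=cloud(c);m=mask(c,(105,120,30),(130,255,255),(220,225,280,270))>0
Q=P[m]-ORG;Q=Q[(Q[:,2]>.04)&(Q[:,2]<.09)]
f=Q@FX;y=Q@FY
for a,b in((.03,.059),(.059,.09)):
    k=(f>a)&(f<b)&(Q[:,2]>.066);print(k.sum(),np.percentile(f[k],[5,50,95]).round(4),np.percentile(y[k],[3,97]).round(4))
E
```

```text
5.925 [ 0.6633 -0.0896  0.2219] [ 0.4 -0.  -3. ] w 0.692 gf 76.2 q [ 0.3   0.66 -0.32  1.88  0.57  0.22  1.22]
n 2 row [1.66, -0.12, 3.27] [0.1, 0.13, -0.04]
66 [0.0412 0.0444 0.0495] [-0.0278  0.0347]
60 [0.0748 0.0801 0.0832] [-0.0293  0.0368]
```

Request:
carry_out --pt "1.6 -0.06 3.3 0.1 0.1 0 5.0" --pt "1.6 -0.06 3.3 0.1 0.1 0 5.0" --pt "0 0 0 0 0 0 5.0" --pt "0 0 0 0 0 0 5.0" --pt "0 0 0 0 0 0 5.0"

```text
time: 6.55
position: [0.6658, -0.0943, 0.1618]
eef_rot: [[-0.901, -0.084, 0.425], [-0.077, 0.996, 0.033], [-0.427, -0.003, -0.904]]
force: [-0.6, 0.2, -2.1]
gripper_width: 0.689
grasp_force: 76.0
```

```bash
python3 - <<'E'
from st import *
rep(RQ,TQ(.001)+.0008*FX)
s=r.get_state();g=s["position"]-ORG;print("tcp f",g@FX,g@FY)
from bench import capture
capture("scene");c=capture("top");np.savez("top3.npz",**c)
c=capture("scene");np.savez("scene3.npz",**c);a=c["color"][150:290,190:330,::-1];cv2.imwrite("pics/s3.png",cv2.resize(a,(600,600),interpolation=cv2.INTER_CUBIC))
E
```

```text
6.55 [ 0.6658 -0.0943  0.1618] [-0.6  0.2 -2.1] w 0.689 gf 76.0 q [ 0.22  0.75 -0.19  1.92  0.87  0.06  0.91]
n 1 row [2.77, 0.38, 5.03] [-0.31, 0.25, -0.21]
tcp f 0.06596948825554434 -0.0036695850260242318
```

View pics/s3.png

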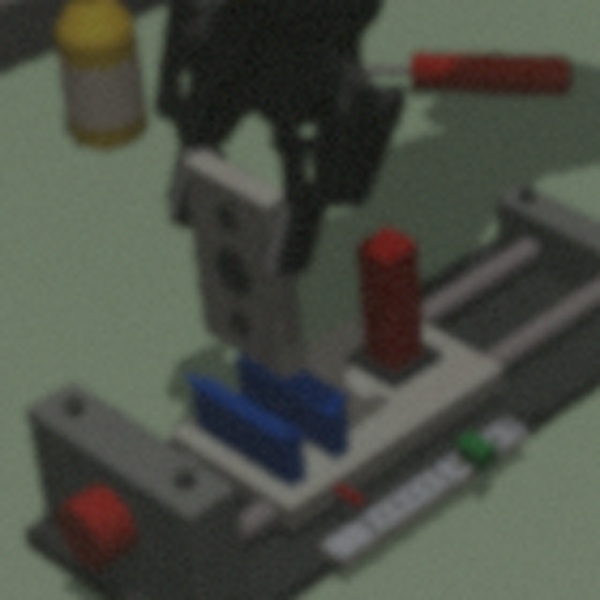

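The crop shows the blank at (240,260), vertical just above the jaws. Joint 6 is at its limit here, because the tool is tilted forward. So I raise the blank and half-turn it about the vertical. The tool then tilts back toward the robot, away from that limit and from the post.

Request:
carry_out --pt "-1.8 0 -3.6 0 0 0 5.0" --pt "-1.8 0 -3.6 0 0 0 5.0" --pt "0 0 0 4.3 0 9.0 5.0" --pt "0 0 0 4.3 0 9.0 5.0" --pt "0 0 0 4.3 0 9.0 5.0" --pt "0 0 0 4.3 0 9.0 5.0" --pt "0 0 0 4.3 0 9.0 5.0" --pt "0 0 0 4.3 0 9.0 5.0" --pt "0 0 0 0 0 0 5.0" --pt "0 0 0 0 0 0 5.0"

```text
time: 7.95
position: [0.6665, -0.0945, 0.2408]
eef_rot: [[-0.522, 0.818, 0.241], [0.737, 0.575, -0.356], [-0.43, -0.009, -0.903]]
force: [-0.7, 0.2, -2.4]
gripper_width: 0.688
grasp_force: 76.5
```

```bash
cat >> h.py <<'E'
RQ2=tool(Z,FX);TQ2=lambda hh: GR+(.05+.022+hh)*Z+.005*RQ2[:,2]
E
python3 - <<'E'
from st import *
rep(RQ2,TQ2(.12))
E
```

```text
7.95 [ 0.6665 -0.0945  0.2408] [-0.7  0.2 -2.4] w 0.688 gf 76.5 q [-0.17  0.69  0.11  1.72  0.59  0.6   0.04]
n 12 row [0.06, -0.1, 0.13] [4.24, 0.07, 9.05]
```

Request:
carry_out --pt "0.1 -0.1 0.1 4.2 0 9.0 5.0" --pt "0.1 -0.1 0.1 4.2 0 9.0 5.0" --pt "0.1 -0.1 0.1 4.2 0 9.0 5.0" --pt "0.1 -0.1 0.1 4.2 0 9.0 5.0" --pt "0.1 -0.1 0.1 4.2 0 9.0 5.0" --pt "0.1 -0.1 0.1 4.2 0 9.0 5.0" --pt "0.1 -0.1 0.1 4.2 0 9.0 5.0" --pt "0.1 -0.1 0.1 4.2 0 9.0 5.0" --pt "0.1 -0.1 0.1 4.2 0 9.0 5.0" --pt "0.1 -0.1 0.1 4.2 0 9.0 5.0"

```text
time: 9.2
position: [0.6589, -0.0896, 0.2272]
eef_rot: [[0.818, 0.428, -0.383], [0.384, -0.904, -0.19], [-0.428, 0.009, -0.904]]
force: [0.1, -0.2, -2.4]
gripper_width: 0.687
grasp_force: 76.6
```

Request:
carry_out --pt "0.1 -0.1 0.1 4.2 0 9.0 5.0" --pt "0.1 -0.1 0.1 4.2 0 9.0 5.0" --pt "0 0 0 0 0 0 5.0" --pt "0 0 0 0 0 0 5.0" --pt "0 0 0 0 0 0 5.0" --pt "0 0 0 0 0 0 5.0"

```text
time: 9.95
position: [0.6593, -0.0855, 0.2249]
eef_rot: [[0.901, 0.103, -0.422], [0.089, -0.995, -0.053], [-0.425, 0.011, -0.905]]
force: [0.5, 0.4, -3.1]
gripper_width: 0.693
grasp_force: 76.6
```

```bash
python3 - <<'E'
from st import *
s=r.get_state();print(s["eef_rot"].round(3))
rep(RQ2,TQ2(.06))
E
```

```text
[[ 0.901  0.103 -0.422]
 [ 0.089 -0.995 -0.053]
 [-0.425  0.011 -0.905]]
9.95 [ 0.6593 -0.0855  0.2249] [ 0.5  0.4 -3.1] w 0.693 gf 76.6 q [-0.12  1.05  0.44  0.97 -0.25  1.61 -1.23]
n 2 row [1.18, 0.26, 2.84] [0.44, 0.09, 0.22]
```

Request:
carry_out --pt "1.2 0.25 2.8 0.4 0.1 0.2 5.0" --pt "1.2 0.25 2.8 0.4 0.1 0.2 5.0" --pt "0 0 0 0 0 0 5.0" --pt "0 0 0 0 0 0 5.0" --pt "0 0 0 0 0 0 5.0" --pt "0 0 0 0 0 0 5.0"

```text
time: 10.7
position: [0.6583, -0.0919, 0.165]
eef_rot: [[0.904, 0.089, -0.419], [0.08, -0.996, -0.039], [-0.421, 0.002, -0.907]]
force: [0.4, 0.9, -2.2]
gripper_width: 0.693
grasp_force: 76.5
```

```bash
python3 - <<'E'
from st import *
from bench import capture
s=r.get_state();print(s["eef_rot"].round(3));g=s["position"]-.005*s["eef_rot"][:,2]-ORG;print("grasp f",g@FX,g@FY)
rep(RQ2,TQ2(.001))
c=capture("scene");np.savez("scene4.npz",**c);c=load("scene4")
Q=plate(c,(200,150,300,260),s["position"]-.005*s["eef_rot"][:,2]-.022*Z)
for a,b in((.095,.11),(.11,.125),(.125,.14),(.14,.16),(.16,.18)):
    k=(Q[:,2]>a)&(Q[:,2]<b);q=Q[k]-ORG
    if k.sum()>5: print(a,k.sum(),np.median(q@FX).round(4),np.percentile(q@FY,[3,97]).round(4))
E
```

```text
[[ 0.904  0.089 -0.419]
 [ 0.08  -0.996 -0.039]
 [-0.421  0.002 -0.907]]
grasp f 0.0607376322349068 -0.0006724663849817152
10.7 [ 0.6583 -0.0919  0.165 ] [ 0.4  0.9 -2.2] w 0.693 gf 76.5 q [-0.11  1.1   0.43  1.02 -0.27  1.5  -1.23]
n 2 row [1.22, -0.04, 2.77] [0.05, -0.06, -0.03]
face ce f: 0.0663 -0.0002 0.1373 N 599 n in f: 1.0 0.024 -0.016
 y range [-0.0307 -0.0005  0.0301] z range [0.0966 0.1891] face x at z range
0.095 93 0.0659 [-0.0281  0.0286]
0.11 109 0.0663 [-0.0296  0.0294]
0.125 119 0.0661 [-0.0274  0.0296]
0.14 153 0.0666 [-0.0262  0.0299]
0.16 110 0.0668 [-0.0304  0.0184]
```

Request:
carry_out --pt "0.65 -0.1 1.35 0 0.7 0 5.0" --pt "0.65 -0.1 1.35 0 0 0 5.0" --pt "0 0 0 0 0 0 5.0" --pt "0.65 0 1.35 0 0 0 5.0" --pt "0 0 0 0 0 0 5.0" --pt "0.4 0 0.9 0 0 0 5.0" --pt "0 0 0 0 0 0 5.0" --pt "0 0 0 0 0 0 5.0" --pt "0 0 0 0 0 0 5.0"

```text
time: 11.88
position: [0.6586, -0.0901, 0.1095]
eef_rot: [[0.908, 0.089, -0.409], [0.08, -0.996, -0.038], [-0.411, 0.002, -0.912]]
force: [0.0, -0.0, -3.3]
gripper_width: 0.692
grasp_force: 76.6
```

```bash
python3 - <<'E'
from st import *
from bench import capture
s=r.get_state();g=s["position"]-.005*s["eef_rot"][:,2]-ORG;print("grasp f",g@FX,g@FY,s["ft_torque"])
rep(RQ2,TQ2(.0))
c=capture("scene");np.savez("scene5.npz",**c);a=c["color"][150:290,190:330,::-1];cv2.imwrite("pics/s5.png",cv2.resize(a,(600,600),interpolation=cv2.INTER_CUBIC))
c=load("scene5")
Q=plate(c,(200,150,300,260),s["position"]-.005*s["eef_rot"][:,2]-.012*Z)
E
```

```text
grasp f 0.06116947349193692 0.0011475277379638389 [ 0.06730955 -0.6839484   0.02066174]
11.875 [ 0.6586 -0.0901  0.1095] [ 0.  -0.  -3.3] w 0.692 gf 76.6 q [-0.11  1.15  0.42  1.06 -0.28  1.4  -1.22]
n 1 row [0.09, 0.11, 0.62] [0.08, -0.74, -0.08]
face ce f: 0.0684 0.0018 0.0873 N 340 n in f: 0.976 0.187 0.113
 y range [-0.0306  0.0022  0.0327] z range [0.047  0.1392] face x at z range
```

View pics/s5.png

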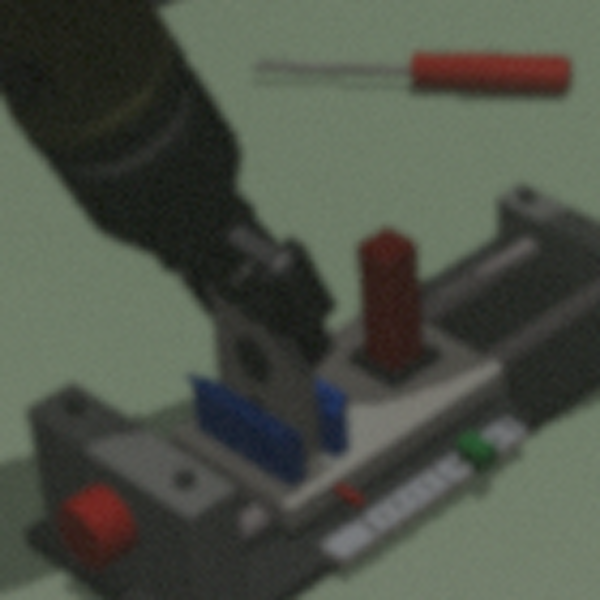

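The crop shows the blank between both jaws, centred at about (265,380), with no contact force. I lower the last few millimetres.

Request:
carry_out --pt "0.1 0 0.25 0 0 0 5.0" --pt "0.1 0 0.2 0 0 0 5.0" --pt "0 0 0 0 0 0 5.0" --pt "0 0 0 0 0 0 5.0" --pt "0 0 0 0 0 0 5.0"

```text
time: 12.55
position: [0.6585, -0.0901, 0.1054]
eef_rot: [[0.908, 0.089, -0.409], [0.08, -0.996, -0.038], [-0.411, 0.002, -0.912]]
force: [-0.5, -0.0, 6.0]
gripper_width: 0.692
grasp_force: 76.9
```

Request:
carry_out --pt "0 0 -0.05 0 0 0 5.0" --pt "0 0 0 0 0 0 6.2" --pt "0 0 0 0 0 0 7.0" --pt "0 0 0 0 0 0 8.54" --pt "0 0 0 0 0 0 8.54" --pt "0 0 0 0 0 0 8.54"

```text
time: 13.3
position: [0.6585, -0.09, 0.1046]
eef_rot: [[0.908, 0.089, -0.41], [0.08, -0.996, -0.038], [-0.411, 0.002, -0.911]]
force: [-0.5, -0.5, -0.3]
gripper_width: 1.002
grasp_force: 0.0
```

```bash
python3 - <<'E'
from st import *
from bench import capture
s=r.get_state();print(s["eef_rot"].round(3))
rep(RQ2,TQ2(.0))
c=capture("scene");np.savez("scene6.npz",**c);c=load("scene6")
Q=plate(c,(200,150,300,260),GR+.065*Z)
for a,b in((.072,.085),(.085,.1),(.1,.115),(.115,.137)):
    k=(Q[:,2]>a)&(Q[:,2]<b);q=Q[k]-ORG
    if k.sum()>5: print(a,k.sum(),np.median(q@FX).round(4),np.percentile(q@FY,[3,97]).round(4))
E
```

```text
[[ 0.908  0.089 -0.41 ]
 [ 0.08  -0.996 -0.038]
 [-0.411  0.002 -0.911]]
13.3 [ 0.6585 -0.09    0.1046] [-0.5 -0.5 -0.3] w 1.002 gf 0.0 q [-0.11  1.16  0.41  1.06 -0.29  1.4  -1.23]
n 1 row [-0.11, 0.13, 0.17] [0.06, -0.7, -0.07]
face ce f: 0.0676 0.0053 0.0869 N 294 n in f: 0.995 0.101 0.013
 y range [-0.0243  0.0044  0.032 ] z range [0.0515 0.1343] face x at z range
0.072 72 0.0681 [-0.0193  0.0308]
0.085 71 0.068 [-0.0205  0.0299]
0.1 58 0.0679 [-0.0238  0.0285]
0.115 21 0.068 [-0.023   0.0111]
```

Request:
carry_out --pt "0 0 -1.5 0 0 0 8.54" --pt "0 0 -3.0 0 0 0 8.54" --pt "0 0 -3.5 0 0 0 8.54" --pt "0 0 -3.5 0 0 0 8.54" --pt "0 0 0 0 0 0 8.54" --pt "0 0 0 0 0 0 8.54" --pt "0 0 0 0 0 0 8.54"

```text
time: 14.22
position: [0.7046, -0.0855, 0.2081]
eef_rot: [[0.907, 0.088, -0.412], [0.08, -0.996, -0.037], [-0.414, 0.001, -0.91]]
force: [0.0, 0.0, -0.6]
gripper_width: 1.0
grasp_force: 0.0
```

```bash
cat >> h.py <<'E'
RD=np.c_[FX,-FY,-Z];PG=lambda z:ORG-.0250*FX+.001*FY+z*Z
E
python3 - <<'E'
from st import *
from bench import capture
rep(RD,PG(.2))
c=capture("scene");np.savez("scene7.npz",**c);a=c["color"][150:290,190:330,::-1];cv2.imwrite("pics/s7.png",cv2.resize(a,(600,600),interpolation=cv2.INTER_CUBIC))
c=load("scene7")
Q=plate(c,(200,150,300,260),GR+.065*Z)
for a,b in((.072,.085),(.085,.1),(.1,.115),(.115,.137)):
    k=(Q[:,2]>a)&(Q[:,2]<b);q=Q[k]-ORG
    if k.sum()>5: print(a,k.sum(),np.median(q@FX).round(4),np.percentile(q@FY,[3,97]).round(4))
P=cloud(c);m=mask(c,(0,120,40),(8,255,255),(260,195,300,250))>0;q=P[m]-ORG;k=(q[:,2]<.108)&(q[:,2]>.05);print("post",k.sum(),np.percentile(q[k]@FX,[3,97]),np.percentile(q[k]@FY,[3,97]))
E
```

```text
14.225 [ 0.7046 -0.0855  0.2081] [ 0.   0.  -0.6] w 1.0 gf 0.0 q [-0.08  1.15  0.43  0.74 -0.28  1.72 -1.27]
n 3 row [-4.12, 0.02, 1.49] [0.01, 8.16, -0.03]
face ce f: 0.0669 0.0028 0.0999 N 506 n in f: 0.995 0.094 0.036
 y range [-0.0277  0.0004  0.0319] z range [0.0585 0.1367] face x at z range
0.072 82 0.0679 [-0.0232  0.0308]
0.085 85 0.0678 [-0.0216  0.0313]
0.1 86 0.0675 [-0.0259  0.0317]
0.115 163 0.0667 [-0.026   0.0309]
post 69 [-0.02584141 -0.01227093] [-0.00380396  0.0153023 ]
```

View pics/s7.png

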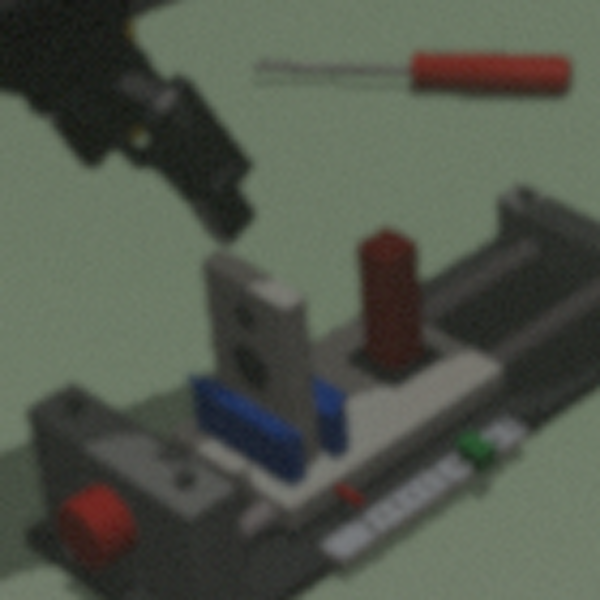

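The blank stands free and vertical in the groove, from (210,250) to (300,450) in the crop. Next is the post, at (388,300).

Request:
carry_out --pt "-4.1 0 1.5 0 8.2 0 8.54" --pt "-4.1 -0.05 1.5 0 8.2 0 8.54" --pt "-4.1 -0.05 1.5 0 8.2 0 8.54" --pt "0 0 0 0 0 0 8.54" --pt "0 0 0 0 0 0 8.54" --pt "0 0 0 0 0 0 8.54" --pt "0 0 0 0 0 0 8.54"

```text
time: 15.15
position: [0.6139, -0.0937, 0.205]
eef_rot: [[0.992, 0.089, -0.087], [0.089, -0.996, -0.004], [-0.087, -0.004, -0.996]]
force: [-0.9, -0.7, 0.1]
gripper_width: 1.0
grasp_force: 0.0
```

```bash
python3 - <<'E'
from st import *
rep(RD,PG(.091)+.001*FY)
E
```

```text
15.15 [ 0.6139 -0.0937  0.205 ] [-0.9 -0.7  0.1] w 1.0 gf 0.0 q [-0.13  0.8   0.4   1.55 -0.33  0.95 -1.11]
n 3 row [-1.09, -0.01, 3.87] [-0.08, 1.67, -0.01]
```

Request:
carry_out --pt "-2.0 0 0.2 0 2.5 0 8.54" --pt "-2.0 0 0.1 0 2.5 0 8.54" --pt "0 0 0 0 0 0 8.54" --pt "0 0 0 0 0 0 8.54" --pt "0 0 0 0 0 0 8.54" --pt "0 0 0 0 0 0 8.54"

```text
time: 15.9
position: [0.5726, -0.0972, 0.2045]
eef_rot: [[0.996, 0.088, -0.002], [0.088, -0.996, 0.004], [-0.002, -0.005, -1.0]]
force: [0.0, 0.3, -0.6]
gripper_width: 0.997
grasp_force: 0.0
```

```bash
python3 - <<'E'
from st import *
rep(RD,PG(.091)+.001*FY)
E
```

```text
15.9 [ 0.5726 -0.0972  0.2045] [ 0.   0.3 -0.6] w 0.997 gf 0.0 q [-0.12  0.71  0.37  1.76 -0.36  0.74 -1.04]
n 2 row [0.11, 0.01, 5.68] [-0.13, 0.05, -0.05]
```

Request:
carry_out --pt "0.2 0 4.0 0 0 0 8.54" --pt "0 0 4.0 0 0 0 8.54" --pt "0 0 2.0 0 0 0 8.54" --pt "0 0 1.35 0 0 0 8.54" --pt "0 0 0 0 0 0 8.54" --pt "0 0 0 0 0 0 8.54" --pt "0 0 0 0 0 0 8.54"

```text
time: 16.77
position: [0.5742, -0.0968, 0.0922]
eef_rot: [[0.996, 0.087, -0.001], [0.087, -0.996, 0.004], [-0.0, -0.004, -1.0]]
force: [0.7, 0.1, -1.0]
gripper_width: 0.999
grasp_force: 0.0
```

```bash
python3 - <<'E'
from st import *
rep(RD,PG(.091)+.001*FY)
E
```

```text
16.775 [ 0.5742 -0.0968  0.0922] [ 0.7  0.1 -1. ] w 0.999 gf 0.0 q [-0.06  0.87  0.27  1.83 -0.44  0.5  -0.98]
n 1 row [0.05, -0.01, 0.12] [-0.25, 0.01, -0.13]
```

Request:
carry_out --pt "0 0 0.1 0 0 0 5.0" --pt "0 0 0 0 0 0 3.5" --pt "0 0 0 0 0 0 2.0" --pt "0 0 0 0 0 0 1.5" --pt "0 0 0 0 0 0 1.5" --pt "0 0 0 0 0 0 1.5" --pt "0 0 0 0 0 0 1.5" --pt "0 0 0 0 0 0 1.5" --squeeze 70

```text
time: 17.77
position: [0.5738, -0.0989, 0.0907]
eef_rot: [[0.996, 0.086, -0.001], [0.086, -0.996, 0.002], [-0.001, -0.002, -1.0]]
force: [-0.3, -6.1, 2.4]
gripper_width: 0.274
grasp_force: 70.0
```

Request:
carry_out --pt "-0.1 0.1 0 0 0 0 1.5" --pt "-0.2 0 0 0 0 0 1.5" --pt "-0.3 0 0 0 0 0 1.5" --pt "-0.4 0 0 0 0 0 1.5" --pt "-0.4 0 0 0 0 0 1.5" --pt "-0.4 0 0 0 0 0 1.5" --pt "-0.4 0 0 0 0 0 1.5" --pt "-0.4 0 0 0 0 0 1.5" --pt "-0.4 0 0 0 0 0 1.5" --pt "-0.4 0 0 0 0 0 1.5"

```text
time: 19.02
position: [0.5427, -0.1017, 0.0907]
eef_rot: [[0.996, 0.087, 0.004], [0.087, -0.996, 0.002], [0.004, -0.002, -1.0]]
force: [6.6, -5.9, -1.9]
gripper_width: 0.272
grasp_force: 69.5
```

Request:
carry_out --pt "-0.4 0 0 0 0 0 1.5" --pt "-0.4 0 0 0 0 0 1.5" --pt "-0.4 0 0 0 0 0 1.5" --pt "-0.4 0 0 0 0 0 1.5" --pt "-0.4 0 0 0 0 0 1.5" --pt "-0.3 0 0 0 0 0 1.5" --pt "-0.2 0 0 0 0 0 1.5" --pt "0 0 0 0 0 0 1.5" --pt "0 0 0 0 0 0 1.5" --pt "0 0 0 0 0 0 1.5"

```text
time: 20.27
position: [0.5184, -0.104, 0.0907]
eef_rot: [[0.996, 0.087, 0.004], [0.087, -0.996, 0.002], [0.005, -0.002, -1.0]]
force: [6.6, -4.2, -1.8]
gripper_width: 0.272
grasp_force: 69.3
```

```bash
python3 - <<'E'
from st import *
from bench import capture
s=r.get_state();print("travel",(np.array([.5738,-.0989,.0907])-s["position"])@FX)
rep(RD,PG(.091)-.0685*FX)
for n in("top","scene"):
    c=capture(n);np.savez(n+"8.npz",**c);c=load(n+"8")
    bx=(305,150,345,240) if n=="top" else (255,225,335,290)
    for nm,lo,hi in(("red",(0,110,40),(9,255,255)),("green",(45,90,40),(85,255,255))):
        for ce,st in blobs(mask(c,lo,hi,bx))[0]:
            p=ray(c,ce,.03)-ORG;print(n,nm,ce,st,"f",(p@FX).round(4),(p@FY).round(4))
cv2.imwrite("pics/s8.png",np.hstack([cv2.resize(load("scene8")["color"][170:290,200:340],(467,400),interpolation=cv2.INTER_CUBIC),cv2.resize(load("top8")["color"][160:260,300:380],(320,400),interpolation=cv2.INTER_CUBIC)])[:,:,::-1])
E
```

```text
travel 0.055636062761342475
20.275 [ 0.5184 -0.104   0.0907] [ 6.6 -4.2 -1.8] w 0.272 gf 69.3 q [-0.01  0.83  0.21  1.99 -0.46  0.36 -0.92]
n 1 row [-1.18, -0.12, -0.04] [-0.09, -0.26, -0.15]
top red [326.3 213.5] [324 213   6   2  11] f 0.0043 0.0544
top green [318.4 219.7] [316 218   6   5  26] f -0.0088 0.0751
scene red [289.9 252.3] [287 251   6   4  15] f 0.0034 0.0538
scene green [300.3 253.9] [297 251   8   7  34] f -0.0076 0.0743
```

View pics/s8.png

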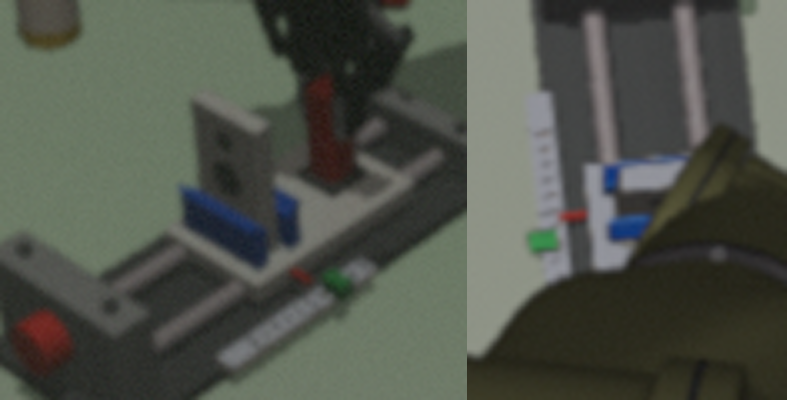

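The left half shows the blank still upright at (230,180), with the pointer at (300,275) short of the clip at (335,280). The top half agrees, with the pointer at (573,216) and the clip at (543,240). About 12.5 mm remains.

Request:
carry_out --pt "-0.2 0 0 0 0 0 1.5" --pt "-0.3 0 0 0 0 0 1.5" --pt "-0.3 0 0 0 0 0 1.5" --pt "-0.25 0 0 0 0 0 1.5" --pt "-0.15 0 0 0 0 0 1.5" --pt "0 0 0 0 0 0 1.5" --pt "0 0 0 0 0 0 1.5" --pt "0 0 0 0 0 0 1.5" --pt "0 0 0 0 0 0 1.5"

```text
time: 21.5
position: [0.5069, -0.105, 0.0907]
eef_rot: [[0.996, 0.087, 0.005], [0.087, -0.996, 0.002], [0.005, -0.001, -1.0]]
force: [7.3, -4.7, -2.2]
gripper_width: 0.274
grasp_force: 69.3
```

```bash
python3 - <<'E'
from st import *
from bench import capture
s=r.get_state();print("travel",(np.array([.5738,-.0989,.0907])-s["position"])@FX,s["time"],s["force"])
acc={}
for i in range(6):
  for n in("top","scene"):
    c=capture(n);np.savez(n+"9.npz",**c);c=load(n+"9")
    bx=(305,150,345,240) if n=="top" else (255,225,335,290)
    for nm,lo,hi in(("red",(0,110,40),(9,255,255)),("green",(45,90,40),(85,255,255))):
        b=blobs(mask(c,lo,hi,bx))[0]
        if b:
            ce,st=max(b,key=lambda e:e[1][4]);p=ray(c,ce,.031 if nm=="green" and n=="top" else .03)-ORG;acc.setdefault((n,nm),[]).append([*ce,st[4],p@FX,p@FY])
for k,v in acc.items(): print(k,len(v),np.mean(v,0).round(4))
c=load("scene9");k=.0
Q=plate(c,(200,150,310,260),GR-.068*FX+.065*Z)
# expected pixel of clip centre top and pointer at same fx, scene
cv2.imwrite("pics/s9.png",np.hstack([cv2.resize(load("scene9")["color"][180:280,230:330],(400,400),interpolation=cv2.INTER_CUBIC),cv2.resize(load("top9")["color"][190:240,300:350],(400,400),interpolation=cv2.INTER_CUBIC)])[:,:,::-1])
E
```

```text
travel 0.06722726150835007 21.5 [ 7.34404407 -4.6862822  -2.23607041]
('top', 'red') 6 [ 3.270e+02  2.182e+02  1.400e+01 -7.400e-03  5.390e-02]
('top', 'green') 6 [ 3.1835e+02  2.1975e+02  2.6500e+01 -9.1000e-03  7.5200e-02]
('scene', 'red') 6 [ 2.935833e+02  2.496833e+02  1.433330e+01 -8.200000e-03  5.350000e-02]
('scene', 'green') 6 [ 3.004667e+02  2.540167e+02  3.383330e+01 -7.500000e-03  7.480000e-02]
face ce f: -0.0003 0.0006 0.0999 N 497 n in f: 0.997 0.075 0.013
 y range [-0.028  -0.0007  0.0318] z range [0.0606 0.1366] face x at z range
```

View pics/s9.png

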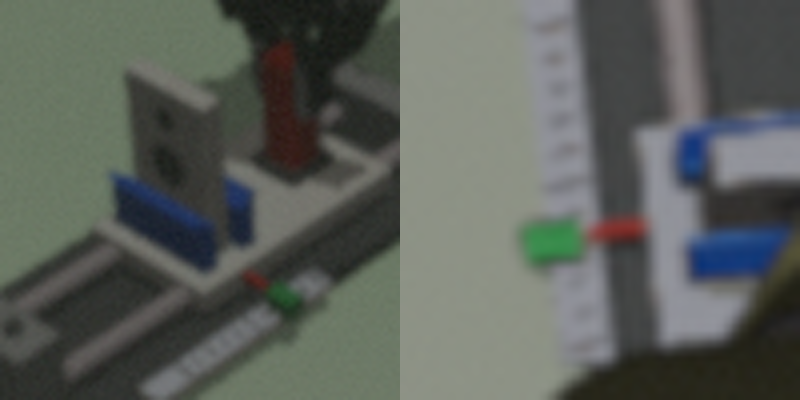

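The two halves of this picture show the blank still upright at (170,160) and the pointer pointing at the clip: (257,283) to (285,295) on the left, (615,232) to (553,242) on the right. The views put the remaining gap at −0.7 to 1.7 mm, so I pull 0.8 mm more.

Request:
carry_out --pt "-0.08 0 0 0 0 0 1.5" --pt "0 0 0 0 0 0 1.5" --pt "0 0 0 0 0 0 1.5" --pt "0 0 0 0 0 0 1.5" --pt "0 0 0 0 0 0 1.5" --pt "0 0 0 0 0 0 1.5"

```text
time: 22.85
position: [0.5062, -0.1051, 0.0906]
eef_rot: [[0.996, 0.087, 0.005], [0.087, -0.996, 0.002], [0.005, -0.001, -1.0]]
force: [7.2, -4.4, -3.1]
gripper_width: 0.267
grasp_force: 69.3
```

```bash
python3 - <<'E'
from st import *
s=r.get_state();print("travel",(np.array([.5738,-.0989,.0907])-s["position"])@FX,s["grasp_force"],abs(s["qd"]).max())
print(r.finish_job())
E
```

```text
travel 0.06790087758819897 69.25516963005066 0.002284082026115877
the job is handed in; nothing more can be done
None
```

I handed the job in at 22.9 s: the blank stood free and upright in the groove when last pictured, just before a final 0.8 mm pull, and the gripper holds the carriage still by the red post at 67.9 mm travel, with the pointer level with the green clip to about 1 mm by camera.

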